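Fit the valve handle and set the lathe's vacuum bleed valve

TASK

The bleed valve of the lathe's vacuum manifold has lost its handle, which is standing on the bench. Push the handle fully home onto the valve's splined stem (rock it a little if the teeth do not mesh at once), then turn it to open the valve until the red pointer points at the green mark. Leave the handle on the stem, let go, and do not disturb the other things on the bench.

Things in the scene. Friction and masses are not known exactly. Their poses are not given: they have to be found in the camera images.
- handle: Loose valve handle, about 0.25 kg, standing upright on the bench. Dark steel hub, 50 mm in diameter, 31 mm high, bore 24 mm deep open at the underside; a neck and a wooden cross bar on top. Origin: centre of the hub's underside; x along the bar, z up. The bore has six slots 60 degrees apart, one of them towards +x, and six inward teeth 5.5 mm wide between them, their lower ends rounded.
- bar_grip (a point): Centre of the handle's light wooden cross bar, 53 mm above the hub's underside. The bar is 100 mm long (x), 16 mm wide (y) and 26 mm high, 40 to 66 mm above the underside; to be gripped across its width. Below it is a neck of 15 mm diameter; the hub's top is 31 mm above the underside.
- stem_seat (a point): Centre of the upper face of the stem's steel collar (48 mm diameter), 88 mm above the bench: the handle's underside rests here when fully home. x: direction of the red pointer (and of one spline tooth), z up; turns with the valve. The handle fits with its x axis at any multiple of 60 degrees from this x, with about 1 mm clearance and 4 to 5 degrees of play either way.
- spline_top (a point): Top of the steel spline, on the stem axis, 21 mm above the collar. Core 22 mm in diameter, six teeth 5 mm wide, reaching 16.5 mm from the axis, 60 degrees apart, upper ends rounded. With the teeth not meshed the handle stays up to 20 mm too high. x as in stem_seat.
- pointer_tip (a point): Tip of the red pointer (8 mm wide, 4 mm thick), 80 mm from the stem axis, 79 mm above the bench; turns with the valve.
- bleed_valve (a joint): Opening angle of the valve in rad: angle of the red pointer from the manifold's +x axis, growing anticlockwise seen from above; 0 closed, stop at 1.75 (100 degrees). Stays where it is left; about 0.13 N m of friction. Starts between 0 and 0.35.
- manifold: Vacuum manifold, fixed to the bench: cream block 110 x 110 mm on a dark foot 150 x 130 mm, with a bright round dial plate of 172 mm diameter, its top 68 mm above the bench. A gauge of 56 mm diameter, 55 mm high, stands 118 mm from the centre towards +x. Origin: on the bench, under the stem axis; x: the pointer's closed direction; z up.
- set_mark: Green mark: a tab 20 mm long, 12 mm wide and 3 mm thick on the dial's rim, its centre 88 mm from the stem axis; it stays put. Origin: on the stem axis, 68 mm above the bench. x: from the axis to the mark, so its yaw relative to the manifold is the wanted opening (0.75 to 1.35 rad). The valve is to be opened, anticlockwise, by 0.4 to 1.35 rad.
- gouge: Bystander, among the task's things: turning tool with wooden handle lying along x between the manifold and the handle, about 240 mm long, up to 30 mm thick; leave alone.
- spindle: Bystander: turned light wood finial, 52 mm diameter, 100 mm high, origin at its underside; leave alone.
- bowl: Bystander: turned wooden bowl, 130 mm wide, 50 mm high; leave alone.
- blank: Bystander: dark round wood blank, 100 mm diameter, 60 mm high; leave alone.
- wax_tin: Bystander: aluminium wax tin, 76 mm diameter, 50 mm high; leave alone.
- sanding_block: Bystander: cork sanding block 100 x 60 x 30 mm; leave alone.
- faceplate: Bystander: steel lathe faceplate, 120 mm diameter, 35 mm high; leave alone.
Not all that is in view belongs to the job. What is shaped like the handle but orange, pink or turquoise is not meant.

How it is judged (in metres and radians):
On the way, in this order (a step that is already met when the one before it is completed fails the run):
1. the handle sits fully home on the splined stem (z of handle in the frame of stem_seat between -0.004 and 0.004 m and horizontal distance between handle and stem_seat below 0.004 m and angle between handle's own z axis and vertical below 0.08 rad), for 0.2 s.
2. with the handle on the stem, the red pointer points at the green mark (all of step 1 and angle between the x axis of stem_seat and the x axis of set_mark, either way round below 0.1 rad), for 0.2 s.
At the end, for the whole second after the job is handed in: The handle rests fully home on the stem's collar (height within 4 mm, centred within 4 mm, upright within 0.08 rad), the pointer is within 0.1 rad (about 6 degrees) of the green mark's direction, and valve and handle are released and at rest (all of step 2 and velocity of joint bleed_valve between -0.05 and 0.05 rad/s and linear speed of handle below 0.03 m/s); the robot touches nothing.
It fails at once if another loose thing on the bench is moved by more than 30 mm (distance of any of gouge, spindle, bowl, blank, wax_tin, sanding_block, faceplate from where it was at the start of the episode above 0.03 m).
It also fails if it takes over 45 s, if anything falls off the work surface, if the arm or the gripper's body presses on something with over 40 N, if the wrist force passes 120 N, or if a joint passes its speed limit or range.

ROBOT

A 6-joint arm with a two-finger parallel gripper is mounted at the origin on the work surface. World frame = base frame: x ahead of the robot, y to its left, z up, the work surface at z = 0. Lengths are in m, angles in degrees, forces in N, time in s.
With the tool pointing down it reaches from about 0.325 to 1 m from the base axis. Payload 5.1 kg.
Tool frame: the origin (TCP) lies at the very end of the fingers, on their centre line; the grasp point (between the pads) lies arm.pinch_z behind it (arm.pinch_z is the distance from the TCP to the grasp point, in m); z points along the fingers, y is the direction in which the jaws open and shut (so a half turn about z gives the same grasp; the last joint's range is limited). The gripper opens to 85 mm and grips with 20 to 120 N. Pads are 22 mm wide; open, the fingers measure 114 mm over their backs; the gripper's body (76 mm by 85 mm) begins 54 mm behind the grasp point. The pads swing forward as they close: fully open they stand 13 mm farther back than shut.
Start: joints at [-79.618, 7.093, 94.555, -0, 78.352, -4.733], TCP at [0.169, -0.628, 0.194] pointing down, gripper open.
Joint ranges: [-149.61, 149.61], [-58.7, 133.49], [1.44, 155.28], [-77.14, 257.14], [18.33, 153.61], [-166.67, 166.67]. Speed limits (degrees/s): [147.25, 147.25, 180, 180, 180, 180].

INTERFACE

Orientations are given as [roll, pitch, yaw] about the fixed x, y, z axes, in that order (R = Rz(yaw) Ry(pitch) Rx(roll)).
In Python, from station import arm gives the robot as it stands.
- The arm moves only by the tool apply_moves, never from a script. Its argument "rows" is a list of rows, each an object with "dp": the shift along the world's x, y, z in mm, a list of three; "spin": the turn about the world's z in degrees. A call has 1 to 8 rows; each row shifts and turns the commanded pose from where the row before left it; what a row does not reach is not made up. A row lasts 1/8 s, in which the tool goes at most 62.5 mm and 10.7 degrees, less where a joint would pass 70% of its speed; a pose out of reach is approached as far as the arm can. A call with a gripper value outside its range is refused whole. "grip" is the finger opening in mm, from 0 to 85.4, set as the call begins (left out, the last holds). The fingers move at their own pace and stop on an object; "squeeze" is the grip in N (left out, the last holds). Time passes only in rows, so rows that do not move let the fingers close. It gives the time, the measured TCP pose, the force and the opening at its end, in the units of the state.
- arm.read_state(): the state, without advancing time (a new reading comes with each control period).
- arm.capture(name): name is "side" or "top" or "wrist"; returns the picture (400x640x3 uint8, red, green, blue); there is no depth.
- arm.get_calibration(name): a dict with "mtx" (3x3 intrinsics, pixels), "k1" (the pictures are not rectified: a ray, as slopes to the right and down, at radius r is drawn at 1 + k1 r^2 times it, then the intrinsics apply), "eye" and "orientation" of the camera in the world; the wrist camera has in their place "mount" (4x4, takes a point from camera to tool coordinates, whose origin is the TCP and whose axes are the flange's). Camera axes: x right, y down, z forward; pixel columns grow to the right and rows downward; lengths in m; the calibration is good to about 2 mm. A picture is of the moment at which its call begins: read the wrist's pose just before it. get_calibration takes no time and is no camera call.
- arm.job_done(): hands the job in, once; it reports no verdict.
The state is a dict: "t": time; "joint_pos": joint angles; "qvel": joint speeds; "tau": joint torques, N m; "position": TCP position; "orientation": TCP orientation; "force": force on the tool from outside, world axes, zero at the start; "ft_torque": the same for the moment, N m; "opening": finger opening in m.
Only numpy, scipy, OpenCV 4.12 (cv2) and the standard library are available. Lean on these libraries where they do the work, as an engineer would, in place of code of your own. Each camera call takes 0.05 s, during which the arm holds its last target.

## Working session

There is one attempt and no reset: what is moved stays moved. The work goes in short steps, Python scripts to look and compute and a tool call to move; the robot and the scene stay as the last step left them, time stands still between calls to the robot, and variables do not carry over. Pictures are saved under pics/ and viewed, and the job is handed in when it is done.

Besides the shell and the picture viewer there is one more tool, called after ">>>" as name(argument=value, ...), one argument or row to a line, values as JSON. apply_moves: Moves the arm, as the interface text tells. Its arguments: {"type":"object","properties":{"rows":{"type":"array","items":{"type":"object","properties":{"dp":{"type":"array","items":{"type":"number"}},"spin":{"type":"number"}}}},"grip":{"type":"number"},"squeeze":{"type":"number"}},"required":["rows"]}

```bash
ls; mkdir -p pics
python3 - <<'E'
from station import arm
import cv2
print(arm.read_state()); print(arm.pinch_z)
for n in ("side","top","wrist"):
    c=arm.get_calibration(n); print(n,c)
for n in ("side","top"):
    im=arm.capture(n); cv2.imwrite(f"pics/{n}0.png",im[:,:,::-1])
E
```

```text
pics
{'t': 0.0, 'joint_pos': array([-7.96189519e+01,  7.13298511e+00,  9.46336895e+01,  1.65182667e-03,
        7.83530114e+01, -4.73140061e+00]), 'qvel': array([-0.01515091, -0.02046542, -0.03727747, -0.08028315,  0.06304094,
       -0.02096715]), 'tau': array([ 3.71491433e-04, -4.23616183e+01, -3.65451229e+01, -1.90292906e-05,
        7.06363411e-03, -1.81022898e-05]), 'position': array([ 0.16933319, -0.62683929,  0.19236293]), 'orientation': array([-1.79880855e+02, -1.14838608e-02,  1.51121016e+01]), 'force': array([ 0.16597495,  1.23414049, -0.00701862]), 'ft_torque': array([-0.00311178, -0.01081334, -0.0051463 ]), 'opening': 0.08551937164250878}
0.0187
side {'mtx': array([[466.32844374,   0.        , 315.22936557],
       [  0.        , 466.32844374, 197.67566082],
       [  0.        ,   0.        ,   1.        ]]), 'k1': 0.029025479112397504, 'eye': array([-0.13078847,  1.20566437,  0.88603316]), 'orientation': array([-120.35340534,   -0.38609406, -150.85927785])}
top {'mtx': array([[370.94438153,   0.        , 319.17107131],
       [  0.        , 370.94438153, 200.50914759],
       [  0.        ,   0.        ,   1.        ]]), 'k1': -0.01119245505372929, 'eye': array([0.31608249, 0.00374582, 1.12985955]), 'orientation': array([-169.30515847,   -1.64020905,  -89.75727164])}
wrist {'mtx': array([[351.77104804,   0.        , 319.46905499],
       [  0.        , 351.77104804, 197.12760366],
       [  0.        ,   0.        ,   1.        ]]), 'k1': -0.003959927920510142, 'mount': array([[ 1.33172528e-03, -9.46981620e-01, -3.21284979e-01,
         8.31730819e-02],
       [ 9.99999039e-01,  1.13730154e-03,  7.92817480e-04,
         1.59286276e-04],
       [-3.85385679e-04, -3.21285726e-01,  9.46982225e-01,
        -1.80888427e-01],
       [ 0.00000000e+00,  0.00000000e+00,  0.00000000e+00,
         1.00000000e+00]])}
```

View pics/top0.png

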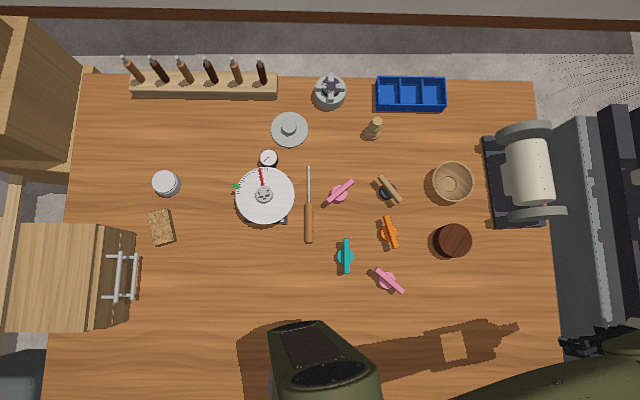

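View pics/side0.png

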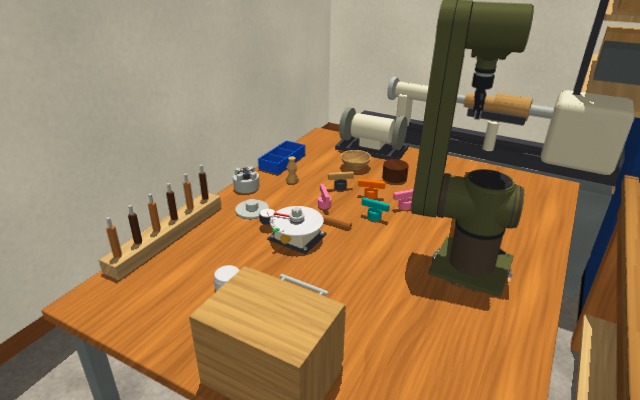

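The top view has five handle-shaped things: wood with a dark hub (389,188), pink (340,192), pink (389,281), orange (390,232) and turquoise (346,256). Only the one at (389,188) has the wooden bar and dark steel hub. I'll confirm that in an enlarged crop and measure.

```bash
cat > h.py <<'E'
import numpy as np, cv2
from scipy.spatial.transform import Rotation as R
from station import arm
def pose(name,state=None):
    c=arm.get_calibration(name)
    if name=="wrist":
        T=np.eye(4);T[:3,:3]=R.from_euler('xyz',state['orientation'],degrees=True).as_matrix();T[:3,3]=state['position']
        M=T@c['mount'];return c,M[:3,:3],M[:3,3]
    return c,R.from_euler('xyz',c['orientation'],degrees=True).as_matrix(),np.array(c['eye'])
def pix2w(name,uv,z,state=None):
    c,Rm,e=pose(name,state);K=c['mtx']
    d=np.array([(uv[0]-K[0,2])/K[0,0],(uv[1]-K[1,2])/K[1,1]])
    s=d.copy()
    for _ in range(20): s=d/(1+c['k1']*(s@s))
    v=Rm@np.array([s[0],s[1],1]);return e+v*(z-e[2])/v[2]
def w2pix(name,p,state=None):
    c,Rm,e=pose(name,state);q=Rm.T@(np.array(p)-e);s=q[:2]/q[2];s=s*(1+c['k1']*(s@s));K=c['mtx']
    return np.array([K[0,0]*s[0]+K[0,2],K[1,1]*s[1]+K[1,2]])
def crop(im,u,v,w,h,f,fn):
    c=im[v:v+h,u:u+w]; cv2.imwrite(fn,cv2.resize(c,None,fx=f,fy=f,interpolation=cv2.INTER_CUBIC))
E
python3 - <<'E'
from h import *
im=cv2.imread('pics/top0.png')
crop(im,360,160,64,56,9,'pics/c_handle.png')
crop(im,225,140,80,90,6,'pics/c_man.png')
for n,uv,z in (("handle bar",(389,188),.053),("stem",(264,195),.1),("pink",(340,192),.05),("wrist spindle",(373,128),.05),("gouge",(308,205),.015)): print(n,pix2w("top",uv,z).round(4))
E
```

```text
handle bar [ 0.5598 -0.2351  0.053 ]
stem [0.5251 0.131  0.1   ]
pink [ 0.5467 -0.0883  0.05  ]
wrist spindle [ 0.7501 -0.1919  0.05  ]
gouge [0.5126 0.0067 0.015 ]
```

View pics/c_handle.png

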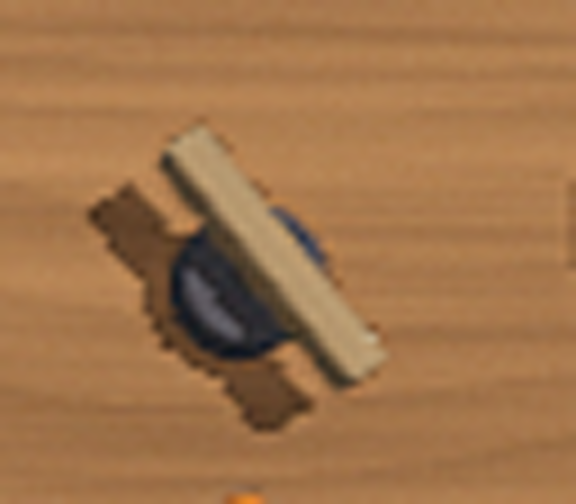

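View pics/c_man.png

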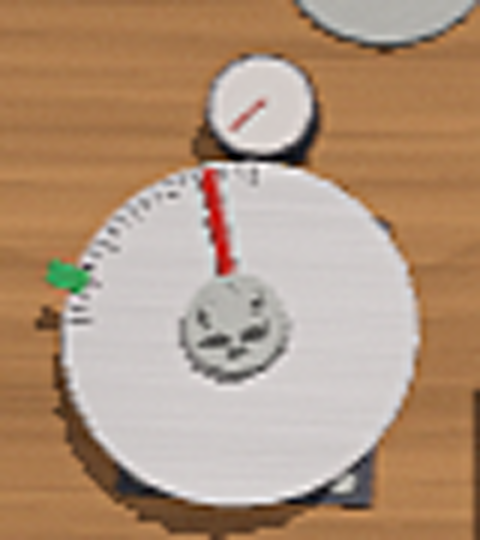

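The crop confirms it: a light wooden bar over a dark hub, with the bar's top face running from about (381,175.5) to (400.5,200). The pointer is at about 1 o'clock-left of the gauge direction, and the green mark is at about (236,186).

Run:
```python
from h import *
def f(x,y,s,u0,v0): return ((x+.5)/s-.5+u0,(y+.5)/s-.5+v0)
a=pix2w("top",f(185,142,9,360,160),.066);b=pix2w("top",f(367,365,9,360,160),.066)
print("bar",a,b,(a+b)/2,np.linalg.norm(a-b),np.degrees(np.arctan2(*(a-b)[1::-1])))
g=lambda x,y,z:pix2w("top",f(x,y,6,225,140),z)
# dial ellipse extremes
L=g(62,330,.068);Rr=g(419,330,.068);T=g(240,158,.068);B=g(240,506,.068)
print("dial",L,Rr,T,B); c=np.array([(T[0]+B[0])/2,(L[1]+Rr[1])/2]);print("c",c,L[1]-Rr[1],T[0]-B[0])
st=g(237,325,.109);print("spline",st)
tip=g(209,172,.081);root=g(226,272,.081);print("tip",tip,"root",root,"ang",np.degrees(np.arctan2(*(tip-root)[1::-1])),"from c",np.degrees(np.arctan2(*(tip[:2]-c)[::-1])),np.linalg.norm(tip[:2]-c))
m=g(68,277,.071);print("mark",m,np.degrees(np.arctan2(*(m[:2]-c)[::-1])),np.linalg.norm(m[:2]-c))
ga=g(262,105,.055);print("gauge",ga,np.degrees(np.arctan2(*(ga[:2]-c)[::-1])),np.linalg.norm(ga[:2]-c))
```

```text
bar [ 0.59513602 -0.20680271  0.066     ] [ 0.5207048  -0.26463263  0.066     ] [ 0.55792041 -0.23571767  0.066     ] 0.09425659591920658 37.84569527066761
dial [0.53199397 0.21916651 0.068     ] [0.53373146 0.04651668 0.068     ] [0.61929551 0.1359848  0.068     ] [0.44698665 0.13055619 0.068     ]
c [0.53314108 0.1328416 ] 0.17264982638148202 0.17230885795493378
spline [0.52685445 0.12972061 0.109     ]
tip [0.60835908 0.14914565 0.081     ] root [0.55864    0.13928372 0.081     ] ang 11.219177026729435 from c 12.230086695089936 0.07696472526648596
mark [0.55764661 0.21687683 0.071     ] 73.74277788715806 0.08753536829733602
gauge [0.65064065 0.12749616 0.055     ] -2.6047744663268975 0.11762109003417874
```

>>> apply_moves(
  rows=[
    {"dp":[15,20,30],"spin":0},
    {"dp":[35,35,20],"spin":3},
    {"dp":[40,40,0],"spin":4},
    {"dp":[40,40,0],"spin":4},
    {"dp":[40,40,0],"spin":4},
    {"dp":[40,40,0],"spin":4},
    {"dp":[40,40,0],"spin":4},
    {"dp":[40,40,0],"spin":0},
  ],
  grip=85,
)

```text
t: 1.1
position: [0.4603, -0.3308, 0.2432]
orientation: [-180.0, 0.0, 38.1]
force: [-0.5, -1.1, -0.1]
opening: 0.0848
```

>>> apply_moves(
  rows=[
    {"dp":[40,40,0]},
    {"dp":[35,35,0]},
    {"dp":[20,20,0]},
    {"dp":[0,0,0]},
    {"dp":[0,0,0]},
  ],
)

```text
validation failed for argument at $.ro...
```

>>> apply_moves(
  rows=[
    {"dp":[40,40,0],"spin":0},
    {"dp":[35,35,0],"spin":0},
    {"dp":[22,20,0],"spin":0},
    {"dp":[0,0,0],"spin":0},
  ],
)

```text
t: 1.6
position: [0.5572, -0.2359, 0.2428]
orientation: [-179.9, 0.0, 38.3]
force: [0.1, -0.0, -0.4]
opening: 0.0851
```

Run:
```python
from h import *
s=arm.read_state();im=arm.capture("wrist");cv2.imwrite('pics/w1.png',im[:,:,::-1])
print(s['position'],s['orientation'],s['t'])
np.save('s1.npy',np.r_[s['position'],s['orientation']])
print(w2pix("wrist",[.558,-.236,.066],s))
```

```text
[ 0.55718738 -0.23586068  0.24276847] [-1.79923075e+02  3.28293670e-02  3.82979739e+01] 1.6
[319.75181671 161.57086515]
```

View pics/w1.png

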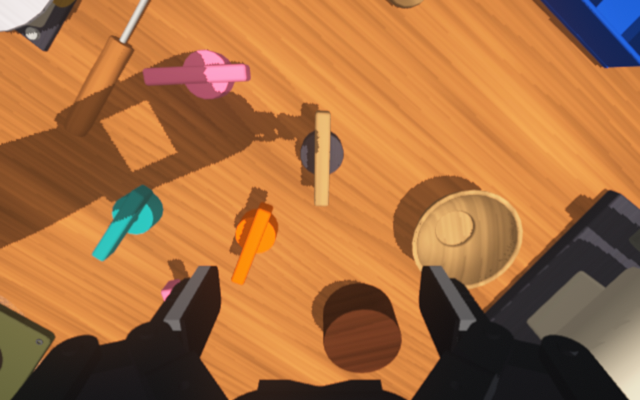

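The wrist view shows the wooden bar on its dark hub, upright in the picture from (322,112) to (322,205). The orange decoy at (254,243) is the nearest other object.

Run:
```python
from h import *
a=np.load('s1.npy');s=dict(position=a[:3],orientation=a[3:])
im=cv2.imread('pics/w1.png');crop(im,280,95,85,120,5,'pics/w1c.png')
A=pix2w("wrist",(322.5,112),.066,s);B=pix2w("wrist",(321.5,205),.066,s)
print(A,B,(A+B)/2,np.linalg.norm(A-B),np.degrees(np.arctan2(*(A-B)[1::-1])))
for n,uv in (("orange bar",(238,281)),("orange top",(265,206)),("pink end",(247,72)),("blank",(330,330)),("bowl rim",(415,225))): print(n,pix2w("wrist",uv,.055,s))
```

```text
[ 0.59907046 -0.20694011  0.066     ] [ 0.5215626  -0.26728183  0.066     ] [ 0.56031653 -0.23711097  0.066     ] 0.09822724212232947 37.90160774763347
orange bar [ 0.37961298 -0.25161228  0.055     ]
orange top [ 0.47833426 -0.22111273  0.055     ]
pink end [ 0.58222503 -0.12508889  0.055     ]
blank [ 0.39280669 -0.38349176  0.055     ]
bowl rim [ 0.5655454  -0.36825065  0.055     ]
```

View pics/w1c.png

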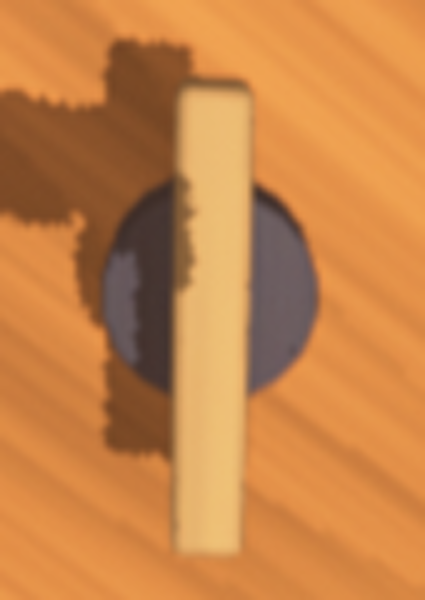

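>>> apply_moves(
  rows=[
    {"dp":[2.5,-1,-40],"spin":0},
    {"dp":[0,0,-40],"spin":0},
    {"dp":[0,0,-40],"spin":0},
    {"dp":[0,0,-40],"spin":0},
    {"dp":[0,0,-27],"spin":0},
    {"dp":[0,0,-15],"spin":0},
    {"dp":[0,0,-5],"spin":0},
    {"dp":[0,0,0],"spin":0},
  ],
  grip=50,
)

```text
t: 2.65
position: [0.5593, -0.2391, 0.0375]
orientation: [179.9, -0.0, 38.1]
force: [0.7, 0.4, -0.2]
opening: 0.0502
```

>>> apply_moves(
  rows=[
    {"dp":[0,0,0],"spin":0},
    {"dp":[0,0,0],"spin":0},
    {"dp":[0,0,0],"spin":0},
    {"dp":[0,0,0],"spin":0},
  ],
  grip=8,
  squeeze=60,
)

```text
t: 3.15
position: [0.5591, -0.2385, 0.0368]
orientation: [180.0, -0.0, 38.1]
force: [-0.1, -0.4, -0.2]
opening: 0.0083
```

Run:
```python
from h import *
s=arm.read_state();print(s['position'],s['orientation'],s['t'],s['force'],s['opening'])
im=arm.capture("wrist");cv2.imwrite('pics/w2.png',im[:,:,::-1])
```

```text
[ 0.55906949 -0.23847604  0.03682318] [ 1.79984642e+02 -6.96006122e-03  3.81228653e+01] 3.15 [-0.12750008 -0.35538439 -0.15909191] 0.008345872089034045
```

View pics/w2.png

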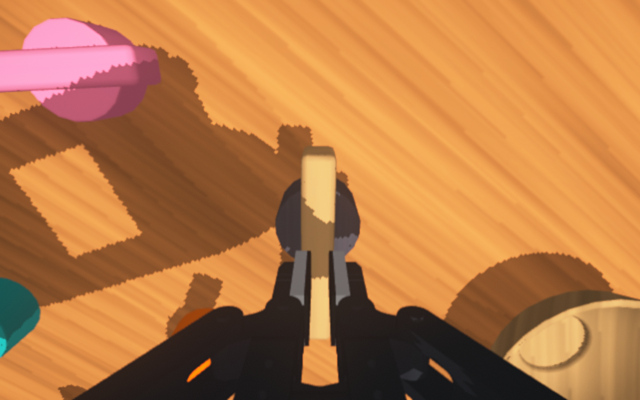

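Run:
```python
from h import *
s=arm.read_state();print(s['opening'],s['t'],s['tau'].round(2),w2pix("wrist",s['position'],s),w2pix("wrist",s['position']+[0,0,.0187],s))
im=cv2.imread('pics/w2.png');crop(im,240,130,160,230,3.2,'pics/w2c.png')
im=arm.capture("side");cv2.imwrite('pics/s2.png',im[:,:,::-1]);crop(im[:,:,::-1],300,120,140,110,5.5,'pics/s2c.png')
```

```text
0.008330205791828802 3.2 [  0.   -40.81 -32.53  -0.    -0.    -0.  ] [318.6120752  233.59489259] [318.54803216 248.89975086]
```

View pics/w2c.png

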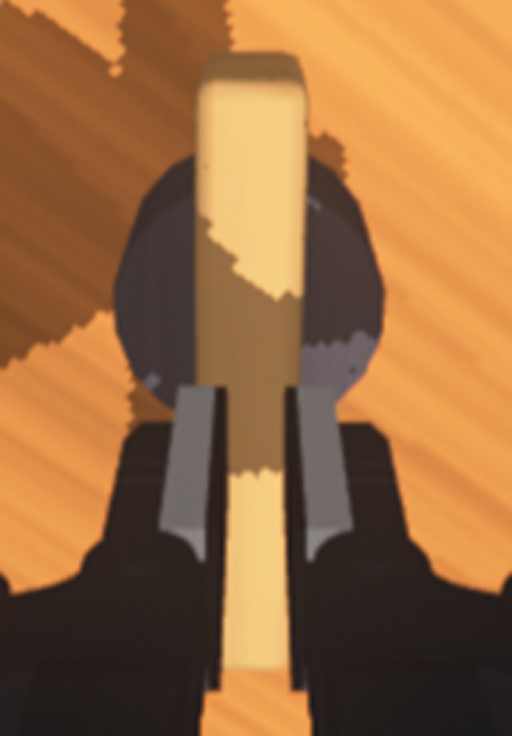

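View pics/s2c.png

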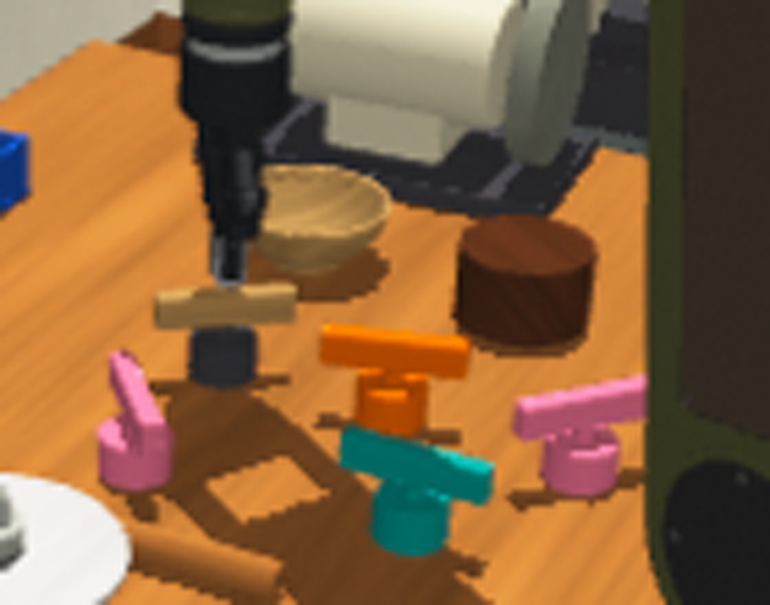

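Run:
```python
from h import *
s=arm.read_state()
e=np.array([np.cos(np.radians(38)),np.sin(np.radians(38)),0])
c=np.array([.5603,-.2371,.066])
print("pred ends",w2pix("wrist",c+.05*e,s),w2pix("wrist",c-.05*e,s))
n=np.array([-e[1],e[0],0])
print("width far",w2pix("wrist",c+.05*e+.008*n,s)-w2pix("wrist",c+.05*e-.008*n,s))
Rm=R.from_euler('xyz',s['orientation'],degrees=True).as_matrix()
for b in (0,.01,.02,.03,.04):
  for y in (.0042,):
    p=s['position']+Rm@np.array([0,y,-b]);q=s['position']+Rm@np.array([0,-y,-b]);print(b,w2pix("wrist",p,s),w2pix("wrist",q,s), w2pix("wrist",s['position']+Rm@np.array([.011,y,-b]),s))
```

```text
pred ends [318.15511769 153.14306526] [317.7404184  340.09022965]
width far [-36.66339694  -0.11911222]
0 [326.07378402 233.60248016] [311.15031337 233.58695915] [326.22058052 215.42463309]
0.01 [326.41330518 241.43105134] [310.74056835 241.41503293] [326.57417875 222.47321438]
0.02 [326.78868711 250.08701923] [310.28754539 250.07048175] [326.96589351 230.28203864]
0.03 [327.20592171 259.70872538] [309.78401331 259.69164889] [327.40223368 238.98100543]
0.04 [327.67241277 270.46713359] [309.22103697 270.44950158] [327.89127807 248.73136591]
```

Run:
```python
from h import *
s=arm.read_state();p=s['position']
for z in (.037,.05,.06,.066,.07,.08,.09): print(z,w2pix("side",[p[0],p[1],z]))
print(w2pix("side",[.5603,-.2371,.0]),w2pix("side",[.5603,-.2371,.066]))
im=cv2.imread('pics/s2.png');crop(im,320,140,50,60,10,'pics/s2d.png')
```

```text
0.037 [339.75828799 178.6037902 ]
0.05 [339.87085583 175.62907761]
0.06 [339.95804958 173.32592067]
0.066 [340.01061993 171.93774469]
0.07 [340.04577341 171.00966039]
0.08 [340.13403252 168.68017457]
0.09 [340.22283219 166.33733941]
[338.97736018 187.02077124] [339.53677401 172.00317763]
```

View pics/s2d.png

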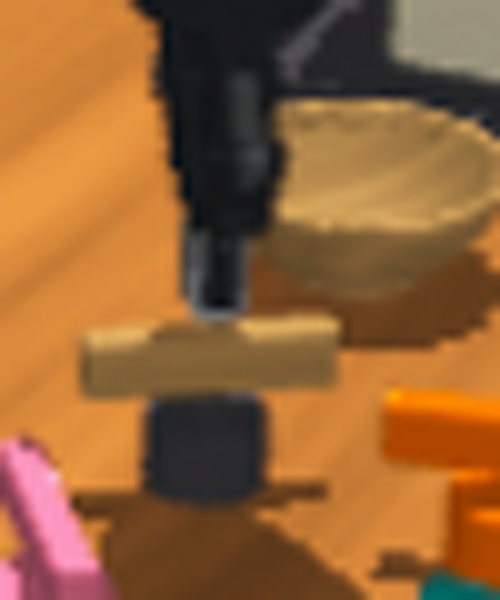

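The views agree that the camera pose is right: the bar's ends are predicted at rows 153 and 340, and seen at 155 and 339. However, the fingertips, at (299,251) in the wrist view and (342,172) in the side view, are still above the bar. The real finger end is about 35 mm behind the reported TCP. I'll reopen, go lower in steps and watch the force.

>>> apply_moves(
  rows=[
    {"dp":[0,0,0],"spin":0},
    {"dp":[0,0,0],"spin":0},
    {"dp":[0,0,-10],"spin":0},
    {"dp":[0,0,-10],"spin":0},
    {"dp":[0,0,-5],"spin":0},
    {"dp":[0,0,0],"spin":0},
  ],
  grip=50,
)

```text
t: 4.0
position: [0.5583, -0.2382, 0.0106]
orientation: [-179.9, 0.0, 38.1]
force: [0.1, 0.0, 0.6]
opening: 0.0499
```

Run:
```python
from h import *
s=arm.read_state();print(s['position'],s['orientation'],s['t'],s['force'],s['opening'])
im=arm.capture("wrist");cv2.imwrite('pics/w3.png',im[:,:,::-1])
im=arm.capture("side")[:,:,::-1];crop(im,310,130,70,60,8,'pics/s3.png')
```

```text
[ 0.5583345  -0.23818099  0.01059176] [-1.79908938e+02  4.03833955e-02  3.81137095e+01] 4.0 [0.08431765 0.01382888 0.64637044] 0.04988190317871011
```

View pics/w3.png

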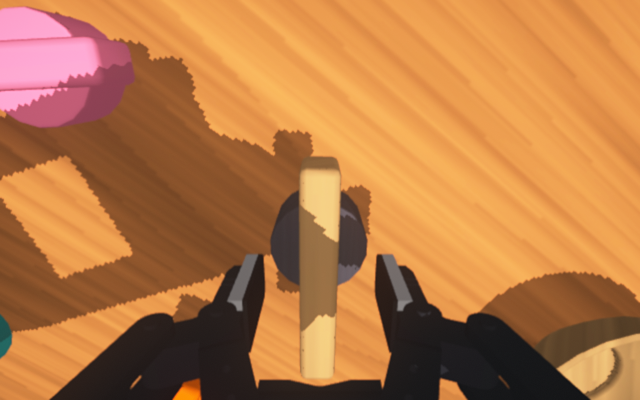

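View pics/s3.png

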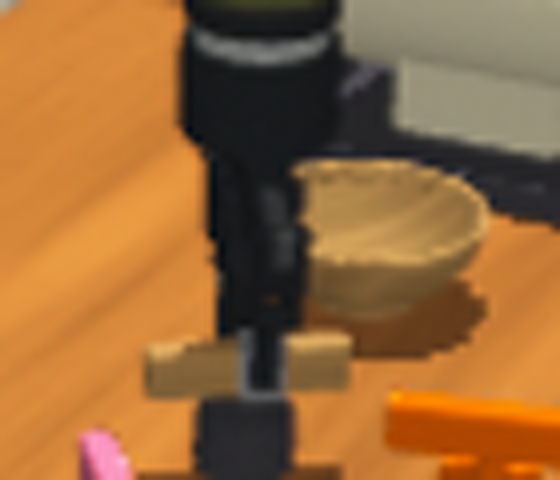

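Run:
```python
from h import *
for z in (.03,.035,.04,.045,.05,.06): print(z,w2pix("side",[.5418,-.217,z]))
a=np.array([0.5583345,-0.23818099,0.01059176]);s=dict(position=a,orientation=np.array([-1.79908938e+02,4.03833955e-02,3.81137095e+01]))
A=pix2w("wrist",(319.5,170),.066,s);B=pix2w("wrist",(317.5,377),.066,s);print(A,B,(A+B)/2,np.linalg.norm(A-B))
```

```text
0.03 [341.19813696 183.55207353]
0.035 [341.24381581 182.4049025 ]
0.04 [341.28963378 181.25446294]
0.045 [341.33559155 180.10073966]
0.05 [341.38168981 178.94371732]
0.06 [341.47431057 176.61971372]
[ 0.59880334 -0.20705692  0.066     ] [ 0.52180319 -0.26647005  0.066     ] [ 0.56030327 -0.23676349  0.066     ] 0.09725709847783628
```

>>> apply_moves(
  rows=[
    {"dp":[2,1.5,-4],"spin":0},
    {"dp":[0,0,0],"spin":0},
  ],
)

```text
t: 4.35
position: [0.561, -0.2368, 0.0074]
orientation: [-180.0, 0.0, 38.1]
force: [-0.2, 0.6, -1.3]
opening: 0.0503
```

>>> apply_moves(
  rows=[
    {"dp":[0,0,0],"spin":0},
    {"dp":[0,0,0],"spin":0},
    {"dp":[0,0,0],"spin":0},
    {"dp":[0,0,0],"spin":0},
  ],
  grip=5,
  squeeze=70,
)

```text
t: 4.85
position: [0.561, -0.237, 0.0078]
orientation: [180.0, -0.0, 38.1]
force: [0.4, 0.0, 0.4]
opening: 0.0142
```

Run:
```python
from h import *
s=arm.read_state();print(s['position'],s['orientation'],s['t'],s['force'],s['opening'])
im=arm.capture("wrist");cv2.imwrite('pics/w4.png',im[:,:,::-1])
```

```text
[ 0.56104944 -0.23696394  0.00779341] [ 1.79994925e+02 -1.10940292e-02  3.81153721e+01] 4.85 [0.40043909 0.04974475 0.3970619 ] 0.014176264984079104
```

View pics/w4.png

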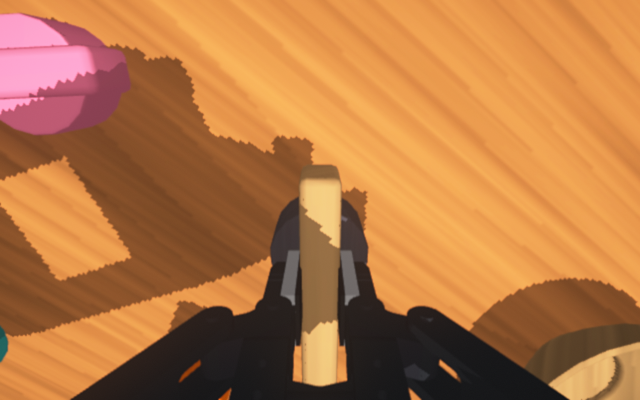

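>>> apply_moves(
  rows=[
    {"dp":[0,0,20],"spin":0},
    {"dp":[0,0,40],"spin":0},
    {"dp":[0,0,50],"spin":0},
    {"dp":[0,0,40],"spin":0},
    {"dp":[0,20,10],"spin":-4},
    {"dp":[-5,40,0],"spin":-5},
    {"dp":[-5,50,0],"spin":-5},
    {"dp":[-5,50,0],"spin":-5},
  ],
)

```text
t: 5.9
position: [0.5455, -0.0758, 0.1684]
orientation: [180.0, -0.0, 18.9]
force: [0.9, -0.2, -2.8]
opening: 0.0142
```

>>> apply_moves(
  rows=[
    {"dp":[-5,45,0],"spin":-5},
    {"dp":[-5,40,0],"spin":-2},
    {"dp":[-4,20,0],"spin":0},
    {"dp":[0,0,0],"spin":0},
  ],
)

```text
t: 6.4
position: [0.5317, 0.0287, 0.168]
orientation: [180.0, -0.0, 12.3]
force: [1.3, -0.4, -2.8]
opening: 0.0143
```

Run:
```python
from h import *
s=arm.read_state();print(s['position'],s['orientation'],s['t'],s['force'],s['opening'])
np.save('s5.npy',np.r_[s['position'],s['orientation']])
im=arm.capture("wrist");cv2.imwrite('pics/w5.png',im[:,:,::-1])
im=arm.capture("top");cv2.imwrite('pics/t5.png',im[:,:,::-1])
crop(im[:,:,::-1],215,130,110,100,6,'pics/t5c.png')
im=arm.capture("side")[:,:,::-1];cv2.imwrite('pics/s5.png',im);crop(im,230,140,130,110,6,'pics/s5c.png')
```

```text
[0.5316864  0.0286768  0.16804385] [ 1.79964580e+02 -1.65116594e-02  1.22525594e+01] 6.4 [ 1.34372347 -0.41827243 -2.76036662] 0.014315733690915315
```

View pics/w5.png

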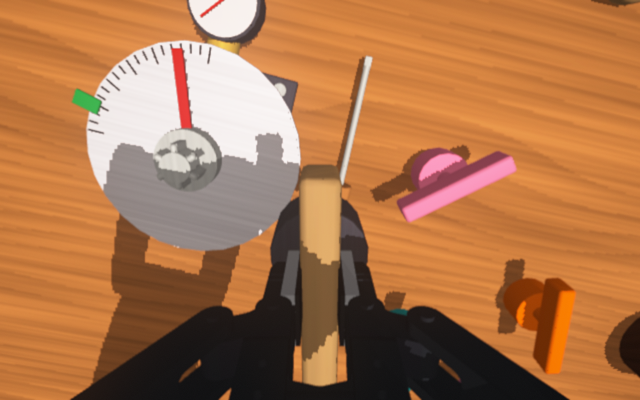

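View pics/s5c.png

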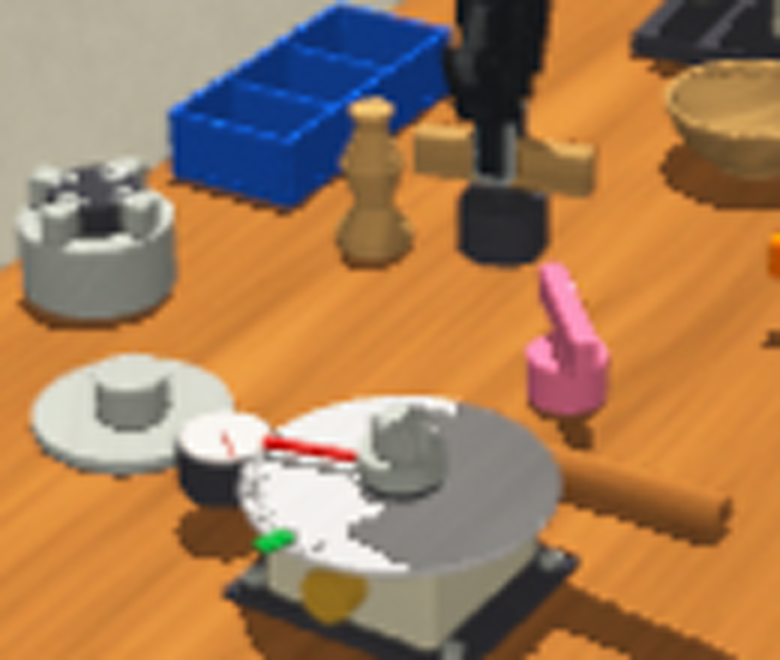

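View pics/t5c.png

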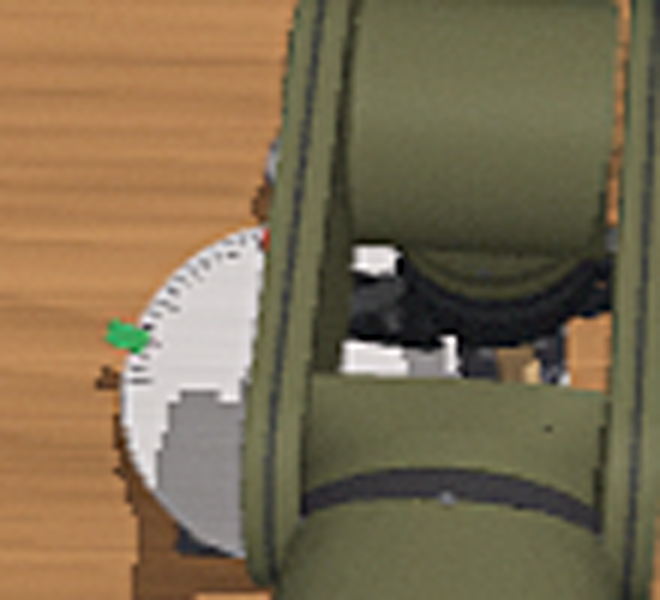

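Run:
```python
from h import *
im=cv2.imread('pics/w5.png');crop(im,65,0,250,260,3,'pics/w5c.png')
```

```text
(no output)
```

View pics/w5c.png

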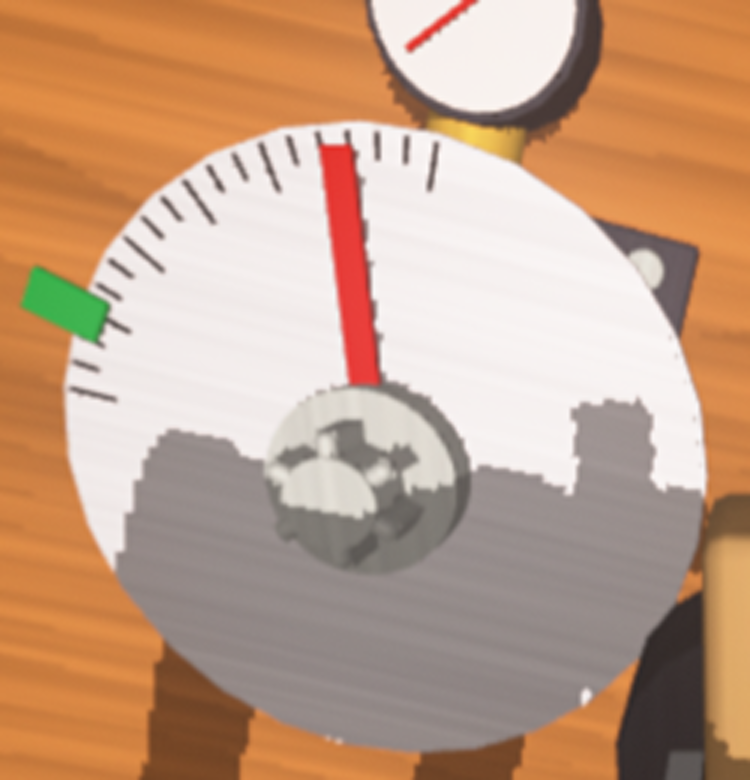

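Run:
```python
from h import *
from scipy.optimize import least_squares
a=np.load('s5.npy');s=dict(position=a[:3],orientation=a[3:])
g=lambda x,y,z:pix2w("wrist",((x+.5)/3-.5+65,(y+.5)/3-.5),z,s)
pts=[(350,122),(66,400),(116,570),(250,712),(410,751),(540,730),(640,640),(706,470),(690,360),(600,225),(460,145),(280,132),(98,285)]
P=np.array([g(*p,.068)[:2] for p in pts])
r=least_squares(lambda v:np.hypot(*(P-v[:2]).T)-v[2],[.53,.13,.086],loss='soft_l1',f_scale=.001)
print(r.x,(r.fun*1e3).round(1)); c=r.x[:2]
ang=lambda p:(np.degrees(np.arctan2(*(p[:2]-c)[::-1])),np.linalg.norm(p[:2]-c))
print("tip",ang(g(336,146,.081)));t=g(336,146,.081);ro=g(365,383,.081);print("dir",np.degrees(np.arctan2(*(t-ro)[1::-1])))
print("mark",ang(g(65,303,.071))); 
a0=g(437,142,.068);print("tick0",ang(a0)); print("tick",ang(g(70,388,.068)))
print("gauge",ang(g(470,0,.055)))
# collar
Q=np.array([g(*p,.088)[:2] for p in [(265,470),(290,535),(340,570),(280,425),(320,393),(370,384),(430,415),(455,470)]])
r2=least_squares(lambda v:np.hypot(*(Q-v[:2]).T)-.024,[.53,.13]);print("collar",r2.x,(r2.fun*1e3).round(1))
from itertools import product
# predicted bar/held handle
Tp=a[:3]; print(Tp)
A=pix2w("wrist",(320,177),.226,s);B=pix2w("wrist",(319,385),.226,s);print("bar",A,B,(A+B)/2,np.linalg.norm(A-B),np.degrees(np.arctan2(*(A-B)[1::-1])))
```

```text
[0.53312447 0.13202297 0.08550639] [ 0.4  0.5 -0.4  2.2 -0.3  0.3 -3.1 -0.2  1.   0.6 -0.7 -0.  -1.2]
tip (np.float64(11.950426284444484), np.float64(0.07948376244981804))
dir 12.508280034846736
mark (np.float64(72.98340251375302), np.float64(0.08846852033311614))
tick0 (np.float64(-1.8945237554231817), np.float64(0.08389882620532602))
tick (np.float64(87.69873738191347), np.float64(0.08506443472945083))
gauge (np.float64(-1.5042162731762043), np.float64(0.11820280529934193))
collar [0.53369627 0.1324065 ] [ 0.4  0.6  0.8 -0.3 -0.4  0.9  1.2 -0.2]
[0.5316864  0.0286768  0.16804385]
bar [0.57979989 0.03872792 0.226     ] [0.48474549 0.01836606 0.226     ] [0.53227269 0.02854699 0.226     ] 0.09721082832271283 12.090761020175862
```

>>> apply_moves(
  rows=[
    {"dp":[0,40,0],"spin":0},
    {"dp":[1,40,0],"spin":0},
    {"dp":[0.5,24,0],"spin":0},
    {"dp":[0,0,-20],"spin":0},
    {"dp":[0,0,-20],"spin":0},
    {"dp":[0,0,0],"spin":0},
  ],
)

```text
t: 7.3
position: [0.5311, 0.1304, 0.1238]
orientation: [-180.0, 0.4, 12.0]
force: [-0.7, -1.0, -2.4]
opening: 0.0146
```

Run:
```python
from h import *
s=arm.read_state();print(s['position'],s['orientation'],s['t'],s['force'],s['opening'])
im=arm.capture("wrist");cv2.imwrite('pics/w6.png',im[:,:,::-1])
im=arm.capture("side")[:,:,::-1];crop(im,230,140,130,110,6,'pics/s6c.png')
```

```text
[0.53112542 0.13041496 0.12376889] [-179.99314705    0.3935349    12.02400335] 7.3 [-0.66417779 -1.03382161 -2.42864588] 0.014631638230470308
```

View pics/w6.png

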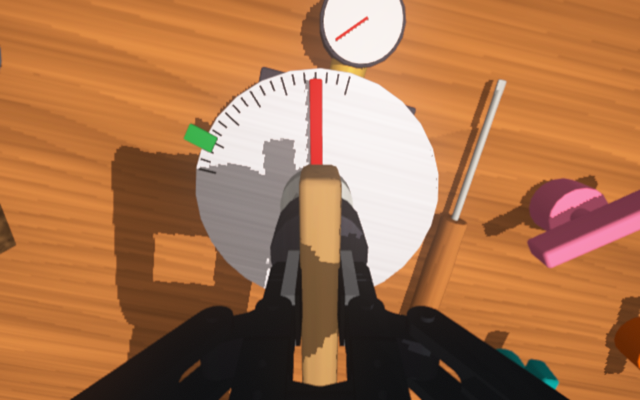

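View pics/s6c.png

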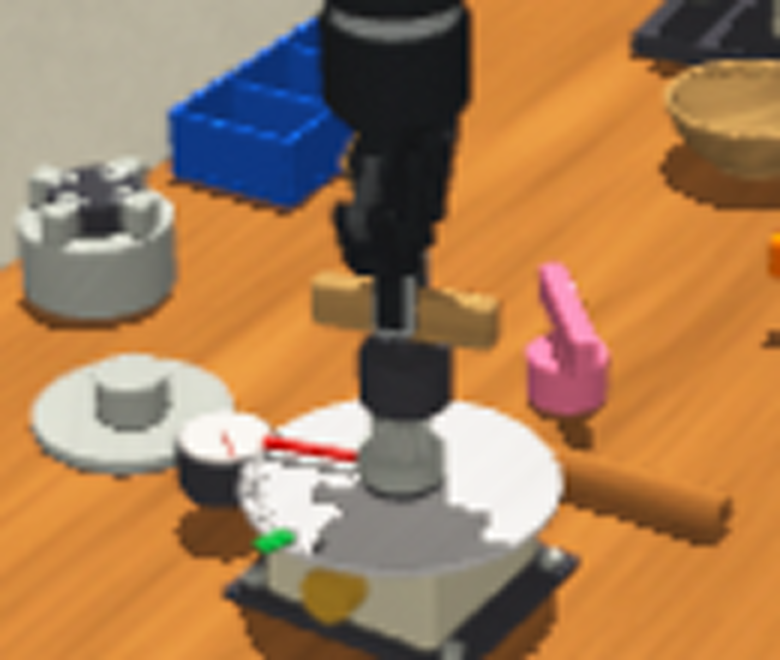

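>>> apply_moves(
  rows=[
    {"dp":[0,0,0],"spin":0},
    {"dp":[0,0,0],"spin":0},
  ],
)

```text
t: 7.65
position: [0.534, 0.1319, 0.1285]
orientation: [180.0, -0.1, 12.1]
force: [-0.6, 0.0, -3.1]
opening: 0.0144
```

Run:
```python
from h import *
s=arm.read_state();print(s['position'],s['orientation'],s['t'],s['force'],s['opening'],s['joint_pos'],s['qvel'])
```

```text
[0.53403895 0.13188503 0.12853865] [ 1.79993062e+02 -8.92724792e-02  1.20993099e+01] 7.65 [-0.62435909  0.02923006 -3.11193625] 0.014414479063855491 [ 8.28086318e+00 -2.73209379e+00  1.11090843e+02 -1.03052423e-03
  7.15517142e+01  8.61818840e+01] [ 0.17972219  0.07308889  0.15255274  0.07323807  0.04171955 -0.07449225]
```

>>> apply_moves(
  rows=[
    {"dp":[-0.5,0.5,-5],"spin":0},
    {"dp":[0,0,-4],"spin":0},
    {"dp":[0,0,-4],"spin":0},
    {"dp":[0,0,-3],"spin":0},
    {"dp":[0,0,0],"spin":0},
    {"dp":[0,0,0],"spin":0},
  ],
)

```text
t: 8.4
position: [0.533, 0.1325, 0.1116]
orientation: [180.0, 0.0, 12.1]
force: [1.3, 0.1, -2.0]
opening: 0.0145
```

>>> apply_moves(
  rows=[
    {"dp":[0,0,-4],"spin":0},
    {"dp":[0,0,-4],"spin":0},
    {"dp":[0,0,-3],"spin":0},
    {"dp":[0,0,0],"spin":0},
    {"dp":[0,0,0],"spin":0},
  ],
)

```text
t: 9.02
position: [0.533, 0.1325, 0.1005]
orientation: [-180.0, -0.0, 12.1]
force: [1.1, 0.8, -4.1]
opening: 0.0145
```

>>> apply_moves(
  rows=[
    {"dp":[0,0,-3],"spin":0},
    {"dp":[0,0,-2],"spin":0},
    {"dp":[0,0,-1],"spin":0},
    {"dp":[0,0,0],"spin":0},
    {"dp":[0,0,0],"spin":0},
  ],
)

```text
t: 9.65
position: [0.5333, 0.1326, 0.0957]
orientation: [-180.0, -0.0, 12.1]
force: [-3.0, 1.2, 5.9]
opening: 0.0143
```

Run:
```python
from h import *
s=arm.read_state();print(s['position'],s['orientation'],s['t'],s['force'],s['ft_torque'],s['opening'])
im=arm.capture("wrist");cv2.imwrite('pics/w7.png',im[:,:,::-1])
im=arm.capture("side")[:,:,::-1];crop(im,230,140,130,110,6,'pics/s7c.png')
```

```text
[0.53328507 0.13264088 0.09566269] [-1.79994667e+02 -4.38011240e-02  1.21146198e+01] 9.65 [-3.01471705  1.21057457  5.91964241] [-0.01777836  0.4530993  -0.03249569] 0.014262799843626755
```

View pics/s7c.png

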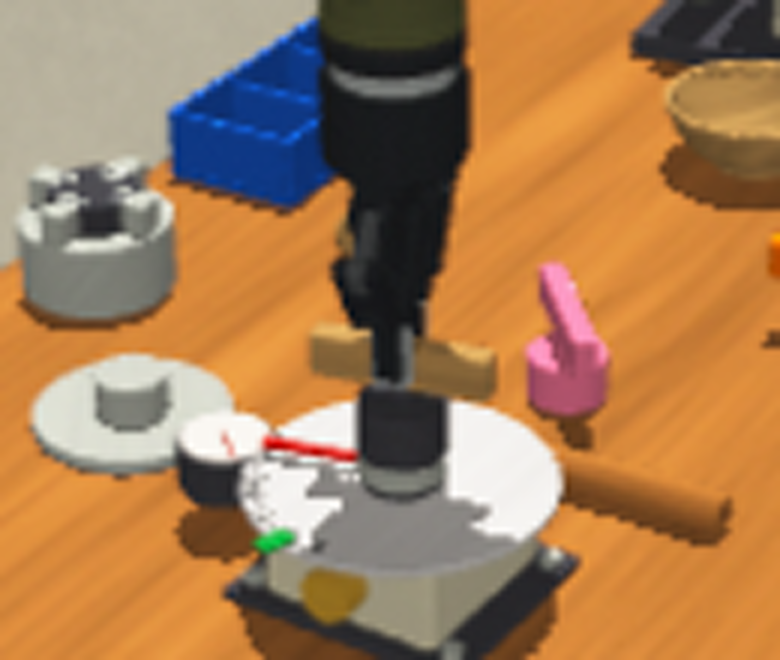

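View pics/w7.png

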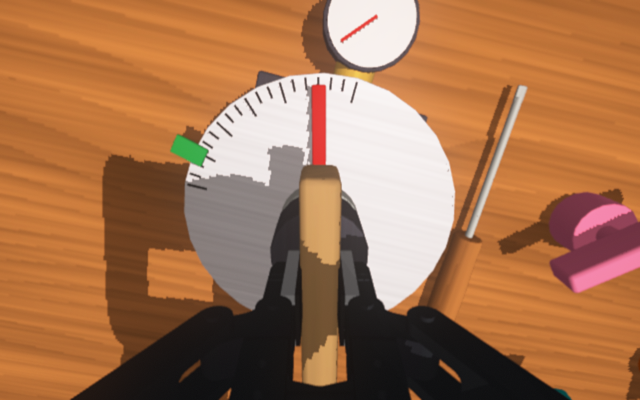

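Contact came at z = 0.0957, against 0.0958 predicted for home. One more gentle push to confirm it is seated, and then the turn.

>>> apply_moves(
  rows=[
    {"dp":[0,0,-1.5],"spin":0},
    {"dp":[0,0,0],"spin":0},
    {"dp":[0,0,0],"spin":0},
  ],
)

```text
t: 10.12
position: [0.5334, 0.1328, 0.0956]
orientation: [-180.0, -0.0, 12.1]
force: [-5.4, 0.3, 12.4]
opening: 0.0145
```

>>> apply_moves(
  rows=[
    {"dp":[-0.7,0,1.5],"spin":4},
    {"dp":[0,0,0],"spin":8},
    {"dp":[0,0,0],"spin":8},
    {"dp":[0,0,0],"spin":8},
    {"dp":[0,0,0],"spin":8},
    {"dp":[0,0,0],"spin":8},
    {"dp":[0,0,0],"spin":8},
    {"dp":[0,0,0],"spin":4},
  ],
)

```text
t: 11.12
position: [0.5334, 0.1331, 0.0957]
orientation: [179.9, -0.1, 68.2]
force: [-0.4, 1.5, 3.2]
opening: 0.0146
```

>>> apply_moves(
  rows=[
    {"dp":[0,0,0],"spin":4},
    {"dp":[0,0,0],"spin":0},
    {"dp":[0,0,0],"spin":0},
  ],
)

```text
t: 11.5
position: [0.5334, 0.1331, 0.0957]
orientation: [179.9, -0.1, 72.1]
force: [1.4, 3.2, 4.6]
opening: 0.0146
```

Run:
```python
from h import *
s=arm.read_state();print(s['position'],s['orientation'],s['t'],s['force'],s['ft_torque'],s['opening'])
np.save('s8.npy',np.r_[s['position'],s['orientation']])
im=arm.capture("wrist");cv2.imwrite('pics/w8.png',im[:,:,::-1])
im=arm.capture("side")[:,:,::-1];crop(im,230,140,130,110,6,'pics/s8c.png')
```

```text
[0.53342687 0.13312119 0.09567158] [ 1.79862320e+02 -1.26394027e-01  7.20628355e+01] 11.5 [1.37430795 3.22536735 4.57881634] [ 0.63791789 -0.31888308  0.01129566] 0.014620714550719942
```

View pics/s8c.png

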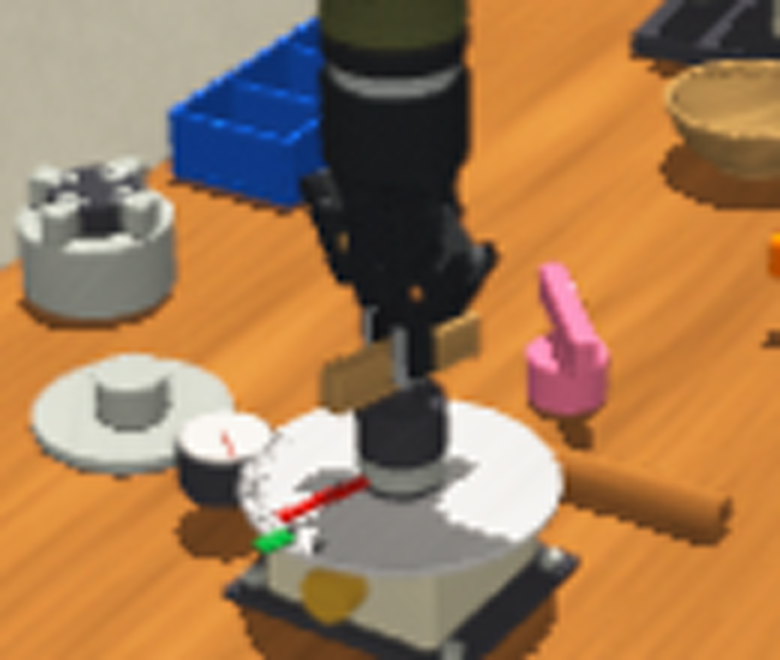

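View pics/w8.png

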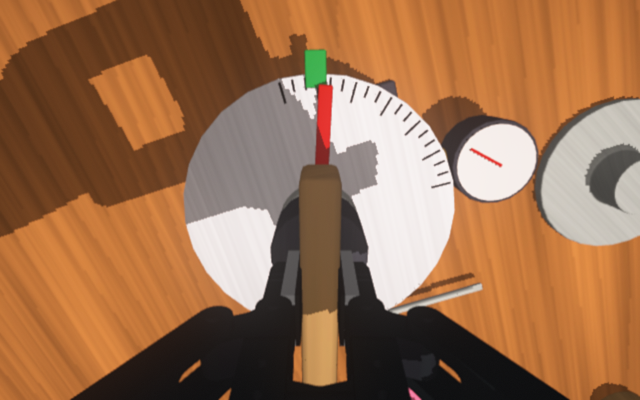

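The pointer (tip 325,86) now trails the bar by a few degrees. The green mark sits at (316,68), so there is a little more to turn. Measuring that.

```bash
cat > meas.py <<'E'
from h import *
im=cv2.imread(__import__('sys').argv[1]);a=np.load(__import__('sys').argv[2]);s=dict(position=a[:3],orientation=a[3:])
b,g,r=[im[:,:,i].astype(int) for i in range(3)]
c=np.array([.5333,.1324])
u0,v0=w2pix("wrist",[*c,.09],s)
yy,xx=np.mgrid[:400,:640];near=np.hypot(xx-u0,yy-v0)<230
def ang(m,z,rmin,rmax):
    P=np.array([pix2w("wrist",(x,y),z,s)[:2] for y,x in np.argwhere(m&near)])-c
    rr=np.hypot(*P.T);P=P[(rr>rmin)&(rr<rmax)];m=P.mean(0);print(len(P),m+c,np.hypot(*m),np.degrees(np.arctan2(m[1],m[0])))
    return np.degrees(np.arctan2(m[1],m[0]))
p=ang((r>120)&(g<60)&(b<60),.081,.045,.08);k=ang((g>120)&(r<110)&(b<110),.071,.07,.1);print("err mark-pointer",k-p)
E
python3 meas.py pics/w5.png s5.npy; python3 meas.py pics/w8.png s8.npy
```

```text
294 [0.59980759 0.14552977] 0.0677912257788076 11.16758933081389
399 [0.55837692 0.21624205] 0.08751195413077903 73.34822411802791
err mark-pointer 62.180634787214025
829 [0.55513703 0.19156733] 0.06306844301177227 69.74228824248942
728 [0.55871247 0.2178724 ] 0.08917020440761764 73.44184698988121
err mark-pointer 3.699558747391791
```

>>> apply_moves(
  rows=[
    {"dp":[0,0,0],"spin":2},
    {"dp":[0,0,0],"spin":2},
    {"dp":[0,0,0],"spin":0},
    {"dp":[0,0,0],"spin":0},
  ],
)

```text
t: 12.1
position: [0.5334, 0.1331, 0.0957]
orientation: [179.9, -0.1, 76.1]
force: [1.7, 4.2, 4.9]
opening: 0.0143
```

```bash
python3 - <<'E'
from h import *
s=arm.read_state();print(s['position'],s['orientation'],s['t'],s['force'],s['ft_torque'],s['opening'])
np.save('s9.npy',np.r_[s['position'],s['orientation']])
im=arm.capture("wrist");cv2.imwrite('pics/w9.png',im[:,:,::-1])
E
python3 meas.py pics/w9.png s9.npy
```

```text
[0.53338    0.13313244 0.09565629] [ 1.79864526e+02 -1.20108053e-01  7.60666910e+01] 12.1 [1.67485276 4.18348985 4.89505441] [ 0.74940157 -0.35862882 -0.01202343] 0.014281630195926336
832 [0.5512255  0.19267456] 0.06288359466052222 73.43765414954647
702 [0.55910996 0.21822499] 0.08962188848077358 73.26250994965547
err mark-pointer -0.17514419989100816
```

View pics/w9.png

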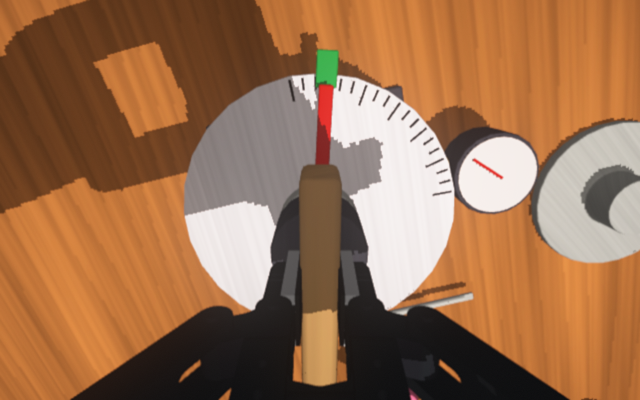

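>>> apply_moves(
  rows=[
    {"dp":[0,0,0],"spin":0},
    {"dp":[0,0,0],"spin":0},
    {"dp":[0,0,0],"spin":0},
    {"dp":[0,0,0],"spin":0},
  ],
  grip=45,
)

```text
t: 12.65
position: [0.5319, 0.1322, 0.0942]
orientation: [-180.0, 0.0, 76.1]
force: [0.3, 0.0, 0.5]
opening: 0.0452
```

>>> apply_moves(
  rows=[
    {"dp":[0,0,8],"spin":0},
    {"dp":[0,0,25],"spin":0},
    {"dp":[0,0,40],"spin":0},
    {"dp":[0,0,40],"spin":0},
    {"dp":[0,0,15],"spin":0},
    {"dp":[0,0,0],"spin":0},
    {"dp":[0,0,0],"spin":0},
  ],
)

```text
t: 13.52
position: [0.5312, 0.1323, 0.2204]
orientation: [-179.8, 0.1, 76.1]
force: [-0.5, 0.2, -0.3]
opening: 0.0449
```

```bash
python3 - <<'E'
from h import *
s=arm.read_state();print(s['position'],s['orientation'],s['t'],s['force'],s['ft_torque'],s['opening'])
np.save('s10.npy',np.r_[s['position'],s['orientation']])
im=arm.capture("wrist");cv2.imwrite('pics/w10.png',im[:,:,::-1])
im=arm.capture("side")[:,:,::-1];cv2.imwrite('pics/s10.png',im);crop(im,230,140,130,110,6,'pics/s10c.png')
E
python3 meas.py pics/w10.png s10.npy
```

```text
[0.53123186 0.13231425 0.22044518] [-1.79824514e+02  7.36984074e-02  7.61137803e+01] 13.525 [-0.47288613  0.15137523 -0.30450956] [-0.03228449 -0.02106547 -0.02660423] 0.044935769660193144
309 [0.55130135 0.19246428] 0.06270379829352685 73.31644999625273
271 [0.55911213 0.21795243] 0.08936153947894697 73.21084800672223
err mark-pointer -0.10560198953049849
```

View pics/w10.png

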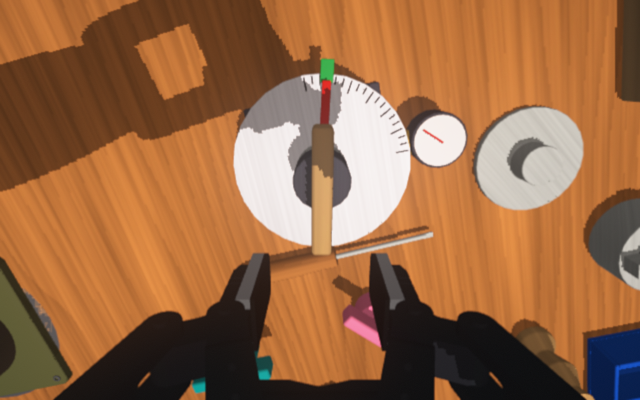

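View pics/s10c.png

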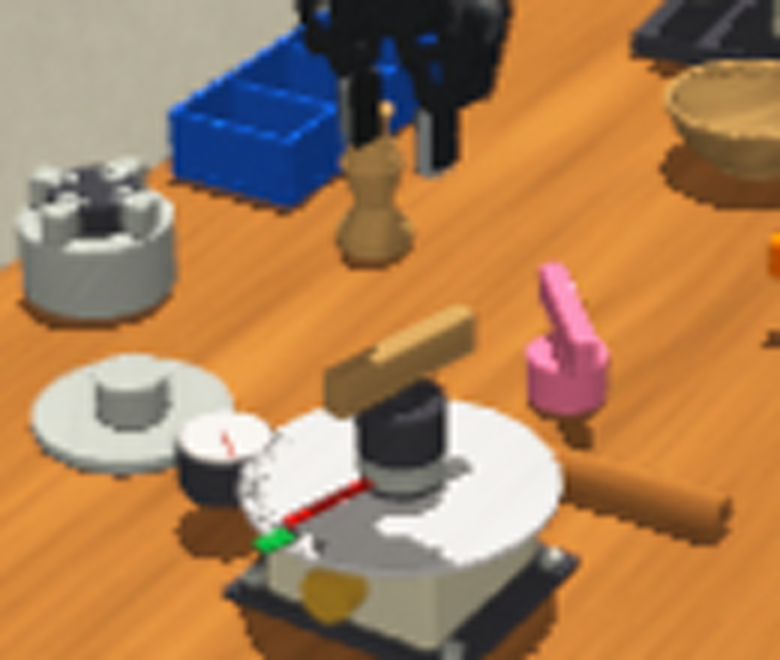

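The gripper is clear and the pointer meets the mark at (326,85) in the wrist view. In the side view the hub sits down on the collar. One quick height check of the bar, and then I hand it in.

Run:
```python
from h import *
c=np.array([.5333,.1324])
e=lambda d:np.array([np.cos(np.radians(d)),np.sin(np.radians(d))])
for dz in (0,.006):
  for sg in (1,-1):
    for off in (-.008,.008):
      p=c+sg*.05*e(76)+off*e(166); u=w2pix("side",[*p,.154+dz]); print(dz,sg,off,((u-[230,140])*6).round(0))
a=np.load('s10.npy');s=dict(position=a[:3],orientation=a[3:])
print([w2pix("wrist",[*(c+k*.05*e(76)),.154],s).round(1) for k in (1,-1)])
```

```text
0 1 -0.008 [311. 365.]
0 1 0.008 [333. 376.]
0 -1 -0.008 [448. 296.]
0 -1 0.008 [469. 306.]
0.006 1 -0.008 [311. 355.]
0.006 1 0.008 [333. 366.]
0.006 -1 -0.008 [448. 286.]
0.006 -1 0.008 [469. 296.]
[array([322. , 126.5]), array([321.3, 255. ])]
```

Run:
```python
from station import arm
print(arm.read_state()['t']); arm.job_done()
```

```text
13.625
the job is handed in; nothing more can be done
```

The handle is fully home on the valve's stem, and the valve is turned so the red pointer meets the green mark. I let go of the handle and handed the job in at about 13.6 s. The hand-in reports no verdict.

- **Seating:** the handle meshed at the first try and stopped on the collar at z = 0.0957, against 0.0958 predicted. A further push gave about 12 N with no more travel. After release, the bar's corners in the side view fit the fully home height and not one 6 mm higher.
- **Pointer:** after release it measures within 0.2° of the mark (limit about 6°). I turned the bar 64° in all, including the play in the teeth.
- **Bystanders:** the gripper is clear, about 0.12 m up. The last pictures show nothing on the bench out of place, though I did not measure each thing.
- **What disagreed:** the real fingertips ended about 35 mm behind the reported TCP. My first grip therefore closed in the air just above the bar. I saw this in the wrist and side views, reopened, went lower and gripped it properly.

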